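Fit the loading funnel and feed two sample tubes into the analyser

ROBOT

A 6-joint arm with a two-finger parallel gripper is mounted at the origin on the work surface. World frame = base frame: x ahead of the robot, y to its left, z up, the work surface at z = 0. Lengths are in m, angles in degrees, forces in N, time in s.
With the tool pointing down it reaches from about 0.375 to 0.9 m from the base axis. Payload 3.1 kg.
Tool frame: the origin (TCP) lies on the centre line of the jaws, within the pads' length; the fingertips stand 25 mm ahead of it and the grasp point (between the pads) lies 6 mm ahead of it; z points along the fingers, y is the line along which they close (so a half turn about z gives the same grasp; the last joint's range is limited). The gripper opens to 87 mm and grips with 3 to 60 N. Pads are 19 mm wide; open, the fingers measure 117 mm over their backs; the gripper's body (75 mm by 190 mm) begins 51 mm behind the grasp point.
Start: joints at [-76.232, 30.224, 82.088, -0, 67.689, -10.227], TCP at [0.254, -0.571, 0.248] pointing down, gripper open.
Joint ranges: [-176.69, 176.69], [-43.24, 126.21], [12.49, 139.97], [-82, 262], [0, 151.66], [-163.58, 163.58]. Speed limits (degrees/s): [159.86, 159.86, 180, 180, 180, 180].

INTERFACE

Orientations are given as a 3x3 rotation matrix whose columns are the frame's x, y, z axes.
In Python, from rig import bot, cams, models gives the robot as it stands. The module is installed in compiled form; this text tells all that it offers.
- The arm moves only by the shell command python3 -m handwheel 'ROWS' [OPENING]. ROWS is JSON, a list of rows, each a list of 6 numbers: the shift along the world's x, y, z each as a share of 1 m, from -1 to 1, then the turn, a rotation vector about the world's x, y, z each as a share of 2 rad, from -1 to 1. In form: [[dx, dy, dz, wx, wy, wz], ...]. A call has exactly 8 rows; each row is the pose to reach, as a shift and turn from the pose commanded when the call began; what a row does not reach only later rows make up. A row lasts 1/12 s, in which the tool goes at most 41.7 mm and 7.16 degrees, less where a joint would pass 70% of its speed; a pose out of reach is approached as far as the arm can. A call with a number of a shift or a turn outside -1 to 1 is refused whole. A call with a gripper value outside its range is refused whole. OPENING is the opening, from -1 (shut) to 1 (fully open), so that 0 is half open, set as the call begins (- or left out, the last holds). The fingers move at their own pace and stop on an object; the grip force is fixed at half the most. Time passes only in rows, so rows that repeat a pose let the fingers close, or fill a call up. It gives the time, the measured TCP pose, the force, the opening and the grip force at its end, in the units of the state.
- bot.read_state(): the state, without advancing time (a new reading comes with each control period).
- cams.capture(name): name is "scene" or "side" or "wrist"; returns (picture, depth): 384x512x3 uint8, blue, green, red; 384x512 float32, m along the optical axis (not along the pixel's ray), 0 where there is no reading.
- cams.calibration(name): a dict with "mtx" (3x3 intrinsics, pixels), "R" (3x3) and "t" (3): a world point X has camera coordinates R X + t; the wrist camera has in their place "tool_from_camera" (4x4, takes a point from camera to tool coordinates, whose origin is the TCP and whose axes are the flange's). Camera axes: x right, y down, z forward; pixel columns grow to the right and rows downward; lengths in m; the calibration is good to about 2 mm. A picture is of the moment at which its call begins: read the wrist's pose just before it. calibration takes no time and is no camera call.
- bot.hand_in(): hands the job in; it is judged then, once.
Trained networks look in the newest picture that a camera, given by its name, has taken for a name from the list of things; names that differ only in an ending like _2 or _b are one class to them, and where a whole thing is asked for, a point or a joint stands for the part that bears it (a point fixed in the world has none). Each returns a list of dicts, best first, with "conf" (0 to 1); they miss things now and then, are a little off and sometimes report something else, mostly with a low value. They report only what shows in the picture. A call takes as long as a camera call.
- models.spot_in(query, camera): "position" ([column, row] in pixels, amid what is visible of it).
- models.tip_of(query, camera): "position" ([column, row] in pixels: a listed point, or the origin of a listed thing).
The state is a dict: "time_s": time; "joint_positions": joint angles; "qvel": joint speeds; "tau": joint torques, N m; "position": TCP position; "tcp_rot": TCP orientation; "force": force on the tool from outside, world axes, zero at the start; "moment": the same for the moment, N m; "opening": opening from 0.0 (shut) to 1.0 (fully open); "grasp_force": force on a finger pad.
Only numpy, scipy, OpenCV 4.12 (cv2) and the standard library are available. Lean on these libraries where they do the work, as an engineer would, in place of code of your own. Each camera call takes 0.05 s, during which the arm holds its last target. There are 200 camera calls.

TASK

Slide the orange loading funnel sideways into the slotted steel plate above the analyser's clear feed well, fully home at the end of the slot, upright, with its bottom flange under the plate. Then drop the two blue-capped tubes through the funnel, one after the other, so that they end up stacked in the well. Leave the red-capped tube in the rack and do not disturb the bottle, the jar or the pipette.

Things in the scene. Friction and masses are not known exactly. Their poses are not given: they have to be found in the camera images.
- seat (a point): Point on the feed well's axis level with the top of the slotted steel plate, 150 mm above the table; the funnel's axis belongs here. z up; the slot opens towards -x: slide the funnel in along +x. Plate 6 mm thick, 96 mm wide in y; slot 36 mm wide, its end 16.5 mm past this point (+x), its straight part from 45 mm before it, with guide lips flaring out to 64 mm before it
- analyser: Fixed loading module; origin on the table under seat, same axes. Clear square feed well: 27 mm wide inside, 35 outside, floor 6 and mouth 128 mm above the table. The plate is held by two posts (|y| over 34 mm, x 0 to 45 mm) and is open below in front of them. White machine body, 180 mm wide, 100 mm high, from x = 50 to 200 mm
- funnel_mid (a point): Centre (half-way up, on the axis) of the loose orange round funnel, 76 mm tall, 0.12 kg, z up; starts standing upright on its flange. From the bottom: flange 52 mm diameter, 5 thick; neck 31 diameter, 14 long (goes in the slot); shoulder 52 diameter, 5 thick (rests on the plate); cone 22 high; collar. Seated, this point is 19 mm above the plate's top
- funnel_collar (a point): Point on the funnel's axis, 60 mm above its foot, 16 mm below its rim: mid-height of the collar, 62 mm outside diameter and 30 mm high, the place to grip across the outside. The mouth inside it is 56 mm, narrowing to a 23 mm bore through the neck
- blue_a_mid (a point): Centre of a loose blue-capped clear tube, 66 mm long, 16 mm diameter, 25 g, standing upright in the rack, z up along the tube; the blue cap is its top 16 mm, 18 mm in diameter
- blue_b_mid (a point): Centre of the other blue-capped tube, just like the first
- red_mid (a point): Centre of a red-capped tube of the same shape; it stays in the rack
- rack: Green tube rack, fixed, 104 x 104 x 38 mm; origin at the centre of its underside, sides along x and y. Four 18 mm holes, 30 mm deep, at x = +-32 mm, y = +-32 mm; the tubes stand 36 mm out of it
- reagent: Amber bottle, 60 mm diameter, 110 mm tall, loose; origin under its centre; leave it alone
- jar: White jar with a blue lid, 64 mm diameter, 75 mm tall, loose; origin under its centre; leave it alone
- pipette: White pipette lying flat, about 230 mm long and 22 mm high, loose; origin underneath its middle, x along it; leave it alone

How it is judged (in metres and radians):
On the way, in this order (a step that is already met when the one before it is completed fails the run):
1. the funnel is home in the slot, upright, its flange under the plate, no tube in the well yet (horizontal distance between funnel_mid and seat below 0.004 m and angle between funnel_mid's own z axis and vertical below 0.1 rad and z of funnel_mid in the frame of seat between 0.0155 and 0.0225 m and not (horizontal distance between blue_a_mid and seat below 0.012 m and z of blue_a_mid in the frame of seat below -0.035 m) and not (horizontal distance between blue_b_mid and seat below 0.012 m and z of blue_b_mid in the frame of seat below -0.035 m)), for 0.2 s.
2. one blue-capped tube has gone down into the well (((horizontal distance between blue_a_mid and seat below 0.012 m and z of blue_a_mid in the frame of seat below -0.035 m) or (horizontal distance between blue_b_mid and seat below 0.012 m and z of blue_b_mid in the frame of seat below -0.035 m))), for 0.2 s.
3. both blue-capped tubes are in the well (horizontal distance between each of blue_a_mid, blue_b_mid and seat below 0.012 m and z of each of blue_a_mid, blue_b_mid in the frame of seat below -0.035 m), for 0.2 s.
At the end, for the whole second after the job is handed in: The funnel's axis is within 4 mm of the well's, its height within 3.5 mm of seated, tilt under 0.1 rad; both blue-capped tubes are within 12 mm of the well's axis, centres at least 35 mm below the plate's top; the red-capped tube is still in its hole (moved under 15 mm) (all of step 3 and horizontal distance between funnel_mid and seat below 0.004 m and angle between funnel_mid's own z axis and vertical below 0.1 rad and z of funnel_mid in the frame of seat between 0.0155 and 0.0225 m and height (world z) of red_mid above 0.032 m and distance of red_mid from where it was at the start of the episode below 0.015 m); the robot touches nothing.
It fails at once if the red-capped tube is taken out or moved more than 25 mm (distance of red_mid from where it was at the start of the episode above 0.025 m).
It fails at once if the bottle, the jar or the pipette is moved more than 25 mm (distance of any of reagent, jar, pipette from where it was at the start of the episode above 0.025 m).
It also fails if it takes over 72 s, if anything falls off the work surface, if the arm or the gripper's body presses on something with over 40 N, if the wrist force passes 120 N, or if a joint passes its speed limit or range.

## Working session

There is one attempt and no reset: what is moved stays moved. The work goes in short steps, Python scripts to look and compute and a shell command to move; the robot and the scene stay as the last step left them, time stands still between calls to the robot, and variables do not carry over. Pictures are saved under pics/ and viewed, at most 10 in all, crops included, and the job is handed in when it is done.

```bash
mkdir -p pics
cat > h.py <<'E'
import numpy as np, cv2
from rig import bot, cams, models
def w(cam,px,depth,cal,off=0,r=2):
    c,ro=[int(round(v)) for v in px]
    p=depth[max(0,ro-r):ro+r+1,max(0,c-r):c+r+1]; p=p[p>0]
    if not len(p): return None
    return unp(cal,px,np.median(p))
def unp(cal,px,d):
    x=np.linalg.inv(cal["mtx"])@np.array([px[0],px[1],1.])*d
    return cal["R"].T@(x-cal["t"])
def atz(cal,px,z):
    r=cal["R"].T@(np.linalg.inv(cal["mtx"])@np.array([px[0],px[1],1.])); o=-cal["R"].T@cal["t"]
    return o+r*(z-o[2])/r[2]
def cal(cam,st=None):
    k=dict(cams.calibration(cam))
    if "tool_from_camera" in k:
        T=np.array(k["tool_from_camera"]); W=np.eye(4); W[:3,:3]=st["tcp_rot"]; W[:3,3]=st["position"]
        M=np.linalg.inv(W@T); k["R"]=M[:3,:3]; k["t"]=M[:3,3]
    k={a:np.array(b) for a,b in k.items()}; return k
def cloud(k,d):
    v,u=np.mgrid[:384,:512]; x=np.stack([u,v,np.ones_like(u)],-1)@np.linalg.inv(k["mtx"]).T*d[...,None]
    return (x-k["t"])@k["R"]
E
python3 - <<'E'
from h import *
np.set_printoptions(precision=4,suppress=True)
for c in ["scene","side"]:
    im,d=cams.capture(c); cv2.imwrite(f"pics/{c}0.png",im); np.savez(f"{c}0.npz",im=im,d=d); k=cal(c)
    print(c,"cam at",-k["R"].T@k["t"])
    for q in ["seat","funnel_mid","funnel_collar","blue_a_mid","red_mid","rack","reagent","jar","pipette","analyser"]:
        for r in models.tip_of(q,c)[:3]:
            print(q,round(r["conf"],2),np.round(r["position"],1),w(c,r["position"],d,k))
E
```

```text
scene cam at [0.9707 0.579  0.9342]
seat 0.84 [233.7 169.8] [ 0.548  -0.0384  0.1246]
seat 0.74 [336.8 271.1] [0.5113 0.3202 0.0373]
funnel_mid 0.67 [235.7 205.3] [0.6053 0.0434 0.0989]
funnel_mid 0.63 [214.9 139.9] [ 0.4884 -0.2155  0.069 ]
funnel_mid 0.2 [276.2 304.2] [0.6909 0.301  0.0683]
funnel_collar 0.58 [213.5 137.2] [ 0.467  -0.2574  0.0375]
funnel_collar 0.49 [213.5 138.1] [ 0.4691 -0.2545  0.0369]
funnel_collar 0.33 [276.8 303.1] [0.6889 0.3006 0.0706]
blue_a_mid 0.67 [358.3 268.3] [0.4804 0.3551 0.0642]
red_mid 0.47 [344.7 246.9] [0.4644 0.2956 0.069 ]
rack 0.73 [338.4 271.9] [0.51   0.3242 0.0375]
reagent 0.86 [278.9 303.5] [0.6858 0.3041 0.0701]
jar 0.95 [159.2 170.4] [ 0.6701 -0.2524  0.0268]
pipette 0.78 [281.4 192.4] [0.4407 0.0385 0.0194]
analyser 0.74 [235.6 207.1] [0.609  0.0478 0.099 ]
side cam at [0.3652 1.019  0.7723]
seat 0.71 [253.5 168.9] [ 0.5511 -0.0055  0.1489]
funnel_mid 0.95 [291.2 165. ] [ 0.4758 -0.2078  0.0482]
funnel_collar 0.94 [293. 156.] [ 0.4759 -0.261   0.0486]
blue_a_mid 0.7 [265.1 313.5] [0.4678 0.361  0.0435]
red_mid 0.51 [276.2 293.4] [0.4537 0.3009 0.0401]
rack 0.93 [258.4 311.1] [0.4826 0.3518 0.0379]
reagent 0.69 [180.8 289.3] [0.655  0.3125 0.033 ]
jar 0.88 [238.7 164.2] [ 0.5924 -0.0242  0.1483]
pipette 0.74 [297.  227.2] [0.4346 0.0391 0.0133]
pipette 0.71 [179.4 291.6] [0.6583 0.3136 0.0269]
pipette 0.45 [250.7 166.6] [ 0.6062 -0.2612  0.0009]
analyser 0.64 [252.5 212.7] [0.5509 0.0237 0.0353]
```

```bash
python3 -c "
import cv2,numpy as np
a=cv2.imread('pics/scene0.png');b=cv2.imread('pics/side0.png')
cv2.imwrite('pics/both0.png',cv2.resize(np.vstack([a,b]),(400,600)) if 0 else np.vstack([cv2.resize(a,(400,300)),cv2.resize(b,(400,300))]))"
```

```text
(no output)
```

View pics/both0.png

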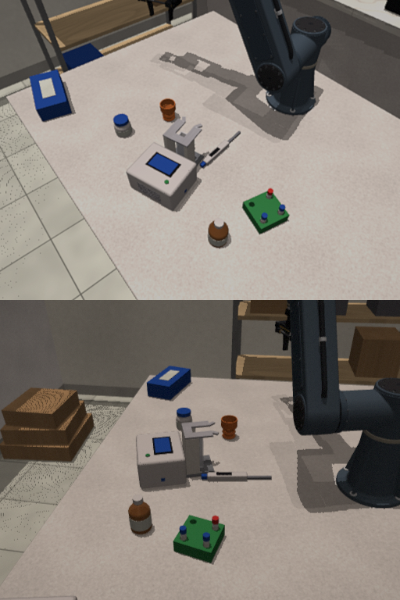

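The two views show the analyser at the centre (scene about 235,175) with its slot facing the robot and the pipette beside it. The funnel is at scene (214,138), the jar behind it, and the rack at (338,270) with its red tube nearest the robot. Next I'll fit poses from the depth clouds.

Run:
```python
from h import *
np.set_printoptions(precision=4,suppress=True)
for c in ["scene","side"]:
    f=np.load(f"{c}0.npz"); im,d=f["im"],f["d"]; k=cal(c); P=cloud(k,d); H=cv2.cvtColor(im,cv2.COLOR_BGR2HSV).astype(int)
    x,y,z=P[...,0],P[...,1],P[...,2]; ok=d>0
    def rect(m,n):
        q=P[m]; 
        if len(q)<10: print(c,n,len(q)); return
        r=cv2.minAreaRect((q[:,:2]*1000).astype(np.float32)); print(c,n,len(q),"z",np.median(q[:,2]),"rect",np.round(r[0],1),np.round(r[1],1),round(r[2],1),"med",np.median(q[:,:2],0))
    reg=(x>.4)&(x<.8)&(y>-.15)&(y<.15)&ok
    rect(reg&(abs(z-.15)<.006),"plate"); rect(reg&(abs(z-.10)<.005),"body")
    g=(H[...,0]>45)&(H[...,0]<80)&(H[...,1]>100)&ok&(abs(z-.038)<.005); rect(g,"rack")
    reg=(y>.2)&(x>.35)&(x<.62)&ok&(z>.05)
    rect(reg&(H[...,0]>100)&(H[...,0]<130)&(H[...,1]>100),"blue all")
    lab,L=cv2.connectedComponents((reg&(H[...,0]>100)&(H[...,0]<130)&(H[...,1]>100)).astype(np.uint8))[0:2]
    for i in range(1,lab):
        q=P[L==i]; t=q[q[:,2]>.068]; print("  blue",len(q),len(t),q[:,2].max(),t.mean(0) if len(t) else q.mean(0))
    r=(((H[...,0]<6)|(H[...,0]>174))&(H[...,1]>150)&reg); q=P[r]; t=q[q[:,2]>.068]; print("  red",len(q),len(t),t.mean(0) if len(t) else 0)
    o=(H[...,0]<18)&(H[...,1]>140)&ok&(y<-.1)&(y>-.4)&(z>.01); rect(o,"funnel"); rect(o&(z>.07),"funnel rim")
    rect((y<.12)&(y>-.1)&(x>.3)&(x<.54)&(z>.01)&(z<.04)&ok,"pip")
    rect((y<-.15)&(y>-.4)&(x>.54)&(x<.8)&(z>.06)&ok,"jar")
    rect((y>.2)&(x>.6)&(x<.8)&(z>.03)&ok,"reagent")
```

```text
scene plate 843 z 0.14866584487907716 rect [552.9 -26.2] [110.3  97.6] 18.8 med [ 0.568  -0.0147]
scene body 3305 z 0.0991839355281763 rect [657.2  10. ] [198.  178.5] 18.9 med [0.6823 0.0235]
scene rack 1321 z 0.03691573887108936 rect [497.  316.5] [104.2 105.8] 77.3 med [0.5003 0.3161]
scene blue all 100 z 0.07234899317668153 rect [504.8 348.6] [17.4 80.5] 76.0 med [0.5281 0.3478]
  blue 48 41 0.07527809292497502 [0.4742 0.3554 0.0725]
  blue 52 46 0.07610350366263623 [0.5363 0.341  0.0726]
  red 40 33 [0.4599 0.2935 0.073 ]
scene funnel 390 z 0.05480635190636636 rect [ 475.7 -237.6] [65.2 56.4] 57.2 med [ 0.476  -0.2346]
scene funnel rim 73 z 0.07319420110718426 rect [ 475.8 -237. ] [63.3 55.2] 55.2 med [ 0.4771 -0.2301]
scene pip 403 z 0.019789865649066533 rect [433.6  29.8] [ 70.3 204.4] 81.7 med [0.4621 0.0357]
scene jar 256 z 0.07302355540244193 rect [ 659.6 -282. ] [59.  53.7] 60.0 med [ 0.6617 -0.2774]
scene reagent 696 z 0.07530104354851846 rect [672.  288.5] [51.8 59.1] 46.6 med [0.6788 0.2946]
side plate 669 z 0.1484180311049239 rect [549.7 -25.8] [109.4 101.2] 19.4 med [
[... 233 characters left out ...]
6920027095366 rect [502.1 348.9] [21.  81.2] 73.9 med [0.4779 0.3501]
  blue 78 55 0.0748297163986584 [0.5337 0.3426 0.072 ]
  blue 84 59 0.07794396239509983 [0.4709 0.3573 0.0726]
  red 69 48 [0.4567 0.2951 0.0726]
side funnel 432 z 0.056612312092218495 rect [ 474.8 -238. ] [60.1 68.5] 13.7 med [ 0.4738 -0.2223]
side funnel rim 67 z 0.0728222702659702 rect [ 474.7 -236.8] [59.  61.7] 25.6 med [ 0.4739 -0.2281]
side pip 495 z 0.01878433671647302 rect [428.3  30.8] [ 68.  230.6] 83.7 med [0.4546 0.0377]
side jar 192 z 0.07225484220146378 rect [ 658.9 -281.9] [59.1 57.9] 77.3 med [ 0.6559 -0.2712]
side reagent 1147 z 0.06921069336890802 rect [706.7 433.7] [355.5  74.5] 70.1 med [0.6652 0.3055]
```

Run:
```python
from h import *
np.set_printoptions(precision=4,suppress=True)
s=bot.read_state(); print(s["time_s"],s["position"],s["tcp_rot"],s["joint_positions"]); print(cams.calibration("wrist"))
```

```text
1.1 [ 0.2542 -0.571   0.2475] [[ 0.9136  0.4067  0.    ]
 [ 0.4067 -0.9136 -0.    ]
 [-0.      0.     -1.    ]] [-76.2308  30.2239  82.0871  -0.0004  67.6873 -10.2283]
{'mtx': array([[333.8075,   0.    , 249.7755],
       [  0.    , 333.8075, 196.4464],
       [  0.    ,   0.    ,   1.    ]]), 'tool_from_camera': array([[ 0.0004, -0.9674, -0.2534,  0.0683],
       [ 1.    ,  0.0005, -0.0001, -0.0003],
       [ 0.0002, -0.2534,  0.9674, -0.1375],
       [ 0.    ,  0.    ,  0.    ,  1.    ]])}
```

```bash
python3 -m handwheel '[[0.308,0.548,0.1,0,0,0.742],[0.308,0.548,0.1,0,0,0.742],[0.308,0.548,0.1,0,0,0.742],[0.308,0.548,0.1,0,0,0.742],[0.308,0.548,0.1,0,0,0.742],[0.308,0.548,0.1,0,0,0.742],[0.308,0.548,0.1,0,0,0.742],[0.308,0.548,0.1,0,0,0.742]]' 1
```

```text
time_s: 1.77
position: [0.4161, -0.2822, 0.3005]
tcp_rot: [[0.146, 0.989, 0.0], [0.989, -0.146, -0.0], [-0.0, 0.0, -1.0]]
force: [1.2, -0.1, -0.2]
opening: 1.001
grasp_force: 0.0
```

```bash
cat > look.py <<'E'
import sys
from h import *
np.set_printoptions(precision=4,suppress=True)
n=sys.argv[1]; s=bot.read_state(); im,d=cams.capture("wrist"); k=cal("wrist",s); P=cloud(k,d)
cv2.imwrite(f"pics/{n}.png",im); np.savez(f"{n}.npz",im=im,d=d,P=P,**k); print(s["time_s"],s["position"])
E
python3 look.py w1
python3 -m handwheel '[[0.146,0.259,0.047,0,0,0.239],[0.146,0.259,0.047,0,0,0.239],[0.146,0.259,0.047,0,0,0.239],[0.146,0.259,0.047,0,0,0.239],[0.146,0.259,0.047,0,0,0.239],[0.146,0.259,0.047,0,0,0.239],[0.146,0.259,0.047,0,0,0.239],[0.146,0.259,0.047,0,0,0.239]]'
python3 look.py w2
python3 - <<'E'
from h import *
a=np.load("w1.npz");b=np.load("w2.npz"); cv2.imwrite("pics/w12.png",np.vstack([cv2.resize(a["im"],(400,300)),cv2.resize(b["im"],(400,300))]))
np.set_printoptions(precision=4,suppress=True)
P=a["P"];H=cv2.cvtColor(a["im"],cv2.COLOR_BGR2HSV).astype(int);ok=a["d"]>0
x,y,z=P[...,0],P[...,1],P[...,2]
m=ok&(abs(x-.475)<.06)&(abs(y+.235)<.06)
for lo,hi in((.066,.085),):
    q=P[m&(z>lo)&(z<hi)]; print("rim",len(q),np.median(q[:,2]),cv2.minEnclosingCircle((q[:,:2]*1000).astype(np.float32)))
print("table z",np.median(P[m&(z<.01)&ok][:,2]))
P=b["P"];ok=b["d"]>0;x,y,z=P[...,0],P[...,1],P[...,2]
for n,zz in(("plate",.15),("body",.1)):
    m=ok&(abs(z-zz)<.006)&(abs(x-.6)<.25)&(abs(y)<.2); q=P[m]; print(n,len(q),np.median(q[:,2]),cv2.minAreaRect((q[:,:2]*1000).astype(np.float32)))
# plate top: canonical image
R=np.array([[np.cos(np.radians(19)),-np.sin(np.radians(19))],[np.sin(np.radians(19)),np.cos(np.radians(19))]])
q=P[ok&(abs(z-.15)<.006)&(abs(x-.55)<.12)&(abs(y+.02)<.1)]; l=(q[:,:2]-[.562,-.023])@R*1000
for lo in range(-66,46,6):
    s=l[(l[:,0]>=lo)&(l[:,0]<lo+6)][:,1]
    if len(s)<5: continue
    p=s[s>0];n=s[s<0]; print(lo,len(s),"y",s.min().round(1),n.max().round(1) if len(n) else 0,p.min().round(1) if len(p) else 0,s.max().round(1))
E
```

```text
1.7667 [ 0.4161 -0.2822  0.3005]
time_s: 2.48
position: [0.5642, -0.0202, 0.3482]
tcp_rot: [[-0.324, 0.946, 0.005], [0.946, 0.324, 0.002], [0.001, 0.005, -1.0]]
force: [0.2, -0.6, -1.5]
opening: 1.001
grasp_force: 0.0
2.4833 [ 0.5642 -0.0202  0.3482]
rim 634 0.07597526284416259 ((471.9505615234375, -238.8953399658203), 30.95606231689453)
table z 0.00035362996455112457
plate 6600 0.1503321254360875 ((547.790283203125, -27.08538818359375), (110.09679412841797, 96.12185668945312), 18.771339416503906)
body 18144 0.10051296079161426 ((644.2782592773438, 7.237762451171875), (212.03506469726562, 176.515625), 18.842988967895508)
-66 162 y -39.7 -23.5 26.6 41.7
-60 174 y -36.6 -19.1 22.6 39.9
-54 218 y -46.8 -16.8 19.4 48.6
-48 349 y -46.7 -16.8 19.6 48.6
-42 347 y -46.7 -16.6 19.6 48.6
-36 345 y -46.9 -16.8 19.5 48.6
-30 340 y -46.7 -16.8 19.6 48.6
-24 349 y -47.0 -16.7 19.7 48.6
-18 354 y -46.8 -16.9 19.5 48.6
-12 334 y -47.1 -16.8 19.6 48.5
-6 345 y -47.0 -16.7 19.4 48.6
0 353 y -47.4 -16.7 19.5 48.6
6 385 y -46.6 -0.3 0.9 48.6
12 516 y -46.8 -0.2 0.0 48.5
18 537 y -47.2 -0.0 0.0 48.5
24 537 y -46.8 -0.1 0.2 48.6
30 533 y -47.1 -0.0 0.0 48.5
36 381 y -46.8 -0.1 0.1 48.6
```

View pics/w12.png

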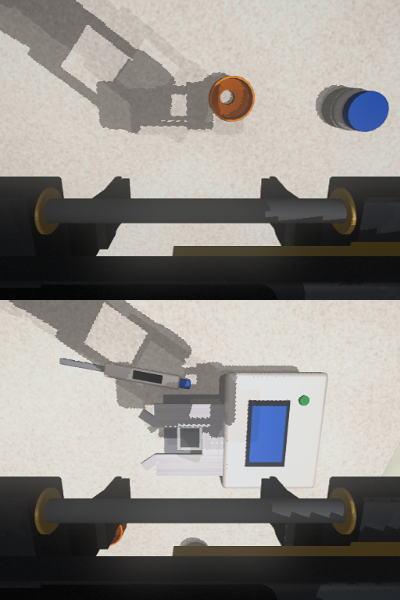

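The wrist views show the funnel upright at (231,98) and the jar at (360,110). The plate's slot and clear well are at (188,437), with the pipette near the slot's +y side (125,372). I'll take another shot with the arm settled and locate the seat precisely.

```bash
python3 look.py w3
python3 - <<'E'
from h import *
np.set_printoptions(precision=4,suppress=True)
print(bot.read_state()["qvel"])
b=np.load("w3.npz");P=b["P"];ok=b["d"]>0;x,y,z=P[...,0],P[...,1],P[...,2]
q=P[ok&(abs(z-.15)<.006)&(abs(x-.55)<.12)&(abs(y+.02)<.1)]
r=cv2.minAreaRect((q[:,:2]*1000).astype(np.float32)); print(r)
a=np.radians(r[2]); u=np.array([np.cos(a),np.sin(a)]);v=np.array([-u[1],u[0]])
l=np.c_[(q[:,:2]-[.558,-.024])@u,(q[:,:2]-[.558,-.024])@v]*1000
s=l[(l[:,0]<-5)&(l[:,0]>-40)][:,1]; c=(s.min()+s.max())/2; print("outer",s.min(),s.max(),"slot",s[s<0].max(),s[s>0].min())
sc=(s[s<0].max()+s[s>0].min())/2
e=l[abs(l[:,1]-sc)<2.5][:,0]; print("slot end",np.sort(e)[:8],"far",e.max(),"near",l[:,0].min())
sx=np.percentile(e,1)-16.5; print("seat", np.array([.558,-.024])+u*sx/1000+v*sc/1000,"yaw",r[2])
f=P[ok&(abs(z-.006)<.004)&(np.hypot(x-.558,y+.024)<.03)];print("floor",len(f),np.median(f,0) if len(f) else 0)
f=P[ok&(abs(z-.128)<.003)&(np.hypot(x-.558,y+.024)<.03)];print("mouth",len(f),f.min(0) if len(f) else 0,f.max(0) if len(f) else 0)
E
```

```text
2.5333 [ 0.5637 -0.0211  0.3479]
[-3.4397 -0.3137  2.617  -1.6335  0.1079 -1.0046]
((547.7864990234375, -26.774253845214844), (110.12115478515625, 95.5202407836914), 18.893421173095703)
outer -47.07766100541636 48.412744438990735 slot -17.10609767968522 19.158929544394777
slot end [15.8655 15.8802 15.894  15.9066 15.9297 16.8347 16.8352 16.8451] far 43.686289570127386 near -65.62214389041642
seat [ 0.5571 -0.0232] yaw 18.893421173095703
floor 105 [ 0.5579 -0.034   0.0065]
mouth 327 [ 0.5361 -0.0447  0.1251] [ 0.5782 -0.0053  0.1305]
```

```bash
python3 -m handwheel '[[-0.09,-0.2155,-0.14,0,0,0],[-0.09,-0.2155,-0.14,0,0,0],[-0.09,-0.2155,-0.14,0,0,0],[-0.09,-0.2155,-0.14,0,0,0],[-0.09,-0.2155,-0.14,0,0,0],[-0.09,-0.2155,-0.14,0,0,0],[-0.09,-0.2155,-0.14,0,0,0],[-0.09,-0.2155,-0.14,0,0,0]]' 1
cat > fun.py <<'E'
import sys
from h import *
np.set_printoptions(precision=4,suppress=True)
for i in range(2):
    s=bot.read_state(); im,d=cams.capture("wrist"); 
k=cal("wrist",s); P=cloud(k,d);x,y,z=P[...,0],P[...,1],P[...,2]
q=P[(d>0)&(abs(x-.473)<.06)&(abs(y+.237)<.06)&(z>.07)&(z<.085)]
print(s["position"],s["tcp_rot"].tolist() if hasattr(s["tcp_rot"],"tolist") else s["tcp_rot"],len(q),np.median(q[:,2]),cv2.minEnclosingCircle((q[:,:2]*1000).astype(np.float32)))
E
python3 fun.py
```

```text
time_s: 3.25
position: [0.4672, -0.2447, 0.204]
tcp_rot: [[-0.313, 0.95, -0.006], [0.95, 0.313, 0.002], [0.004, -0.005, -1.0]]
force: [0.1, 0.1, -0.1]
opening: 0.998
grasp_force: 0.0
[ 0.4686 -0.243   0.2054] [[-0.314180119887104, 0.9493564119832031, -0.003640782073076189], [0.9493578134732351, 0.31418911120397125, 0.0022236002735432307], [0.003254883261002958, -0.0027577939077053177, -0.999990900112456]] 1000 0.07600024662356514 ((471.915283203125, -239.04153442382812), 31.079017639160156)
```

```bash
python3 -m handwheel '[[0,0,-0.03,0,0,0],[0,0,-0.06,0,0,0],[0,0,-0.09,0,0,0],[0,0,-0.115,0,0,0],[0,0,-0.13,0,0,0],[0,0,-0.14,0,0,0],[0,0,-0.14,0,0,0],[0,0,-0.14,0,0,0]]' 1
python3 -m handwheel '[[0,0,0,0,0,0],[0,0,0,0,0,0],[0,0,0,0,0,0],[0,0,0,0,0,0],[0,0,0,0,0,0],[0,0,0,0,0,0],[0,0,0,0,0,0],[0,0,0,0,0,0]]' -1
```

```text
time_s: 4.02
position: [0.472, -0.2402, 0.0675]
tcp_rot: [[-0.321, 0.947, 0.001], [0.947, 0.321, -0.0], [-0.001, 0.0, -1.0]]
force: [0.1, -0.5, 1.3]
opening: 0.999
grasp_force: 0.0
time_s: 4.68
position: [0.472, -0.2408, 0.0676]
tcp_rot: [[-0.32, 0.947, 0.001], [0.947, 0.32, -0.001], [-0.001, 0.001, -1.0]]
force: [-0.3, -0.2, 6.1]
opening: 0.712
grasp_force: 30.0
```

```bash
python3 -m handwheel '[[0,0,0.03,0,0,0],[0,0,0.07,0,0,0],[0,0,0.105,0,0,0],[0,0,0.135,0,0,0],[-0.005,0.04,0.135,0,0,0],[-0.01,0.08,0.135,0,0,0],[-0.015,0.12,0.135,0,0,0],[-0.019,0.155,0.135,0,0,0]]'
python3 -m handwheel '[[0,0.015,0,0,0,0],[0,0.025,0,0,0,0],[0,0.025,0,0,0,0],[0,0.025,0,0,0,0],[0,0.025,0,0,0,0],[0,0.025,0,0,0,0],[0,0.025,0,0,0,0],[0,0.025,0,0,0,0]]'
python3 look.py w4
python3 - <<'E'
from h import *
np.set_printoptions(precision=4,suppress=True)
s=bot.read_state();print(s["position"],s["opening"])
# scene+side checks of funnel pose
for c in ("scene","side"):
    im,d=cams.capture(c);cv2.imwrite(f"pics/{c}4.png",im);k=cal(c);P=cloud(k,d);H=cv2.cvtColor(im,cv2.COLOR_BGR2HSV).astype(int)
    m=(H[...,0]<18)&(H[...,1]>140)&(d>0)&(np.hypot(P[...,0]-.453,P[...,1]+.059)<.06)&(P[...,2]>.09);q=P[m]
    print(c,len(q),q.min(0),q.max(0))
b=np.load("w4.npz");P=b["P"];x,y,z=P[...,0],P[...,1],P[...,2]
H=cv2.cvtColor(b["im"],cv2.COLOR_BGR2HSV).astype(int)
q=P[(b["d"]>0)&(H[...,0]<18)&(H[...,1]>140)&(np.hypot(x-.453,y+.059)<.06)&(z>.19)];print(len(q),q.min(0),q.max(0),np.median(q,0),cv2.minEnclosingCircle((q[:,:2]*1000).astype(np.float32)))
a=np.vstack([cv2.resize(b["im"],(400,300)),cv2.resize(cv2.imread("pics/side4.png")[100:300,150:417],(400,300))]);cv2.imwrite("pics/c4.png",a)
E
```

```text
time_s: 5.35
position: [0.4507, -0.0833, 0.2017]
tcp_rot: [[-0.319, 0.948, -0.002], [0.948, 0.319, 0.001], [0.002, -0.002, -1.0]]
force: [-0.3, 0.1, -1.7]
opening: 0.712
grasp_force: 30.0
time_s: 6.02
position: [0.4527, -0.0614, 0.2018]
tcp_rot: [[-0.319, 0.948, -0.0], [0.948, 0.319, -0.0], [-0.0, -0.0, -1.0]]
force: [0.3, -0.4, -1.7]
opening: 0.714
grasp_force: 30.0
6.0167 [ 0.4527 -0.0614  0.2018]
[ 0.4526 -0.0612  0.2018] 0.7105392471960279
scene 378 [ 0.4083 -0.079   0.1351] [ 0.4919 -0.0124  0.3484]
side 790 [ 0.3997 -0.0913  0.1339] [ 0.4957 -0.0029  0.4952]
4327 [ 0.4071 -0.0888  0.19  ] [ 0.4847 -0.0288  0.2931] [ 0.4525 -0.0669  0.205 ] ((445.9288024902344, -54.80986022949219), 39.093788146972656)
```

View pics/c4.png

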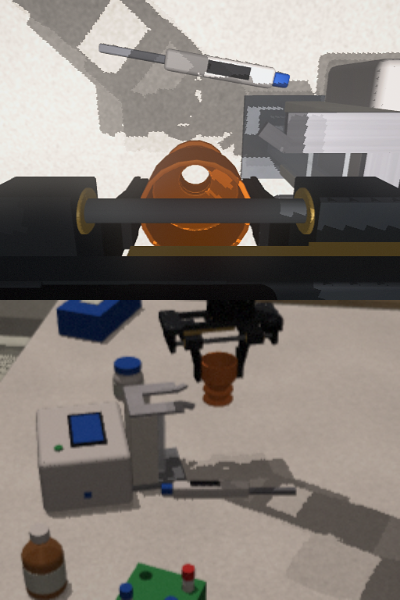

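The funnel is held upright (side crop at 218,378) with its flange just below the plate level, in front of the slot. I'll fit its in-hand offset from the rim points.

Run:
```python
from h import *
np.set_printoptions(precision=4,suppress=True)
b=np.load("w4.npz");P=b["P"];H=cv2.cvtColor(b["im"],cv2.COLOR_BGR2HSV).astype(int)
x,y,z=P[...,0],P[...,1],P[...,2]
m=(b["d"]>0)&(H[...,0]<18)&(H[...,1]>120)&(np.hypot(x-.453,y+.059)<.045)
print(np.histogram(z[m],bins=np.arange(.13,.24,.005)))
u=np.array([.946,.324]);v=np.array([-.324,.946]);t=np.array([.4527,-.0614])
for lo,hi in((.206,.214),(.13,.14)):
    q=P[m&(z>lo)&(z<hi)][:,:2]; 
    if len(q)<5: continue
    l=np.c_[(q-t)@u,(q-t)@v]*1000; print(lo,len(l),l.min(0),l.max(0))
    A=np.c_[2*l,np.ones(len(l))];c=np.linalg.lstsq(A,(l**2).sum(1),rcond=None)[0];print("fit",c[:2],np.sqrt(c[2]+c[0]**2+c[1]**2)); print(cv2.minEnclosingCircle(l.astype(np.float32)))
    import scipy.optimize as o
    for R in((31,28) if lo>.2 else(26,)):
        print(R,o.least_squares(lambda p:np.hypot(l[:,0]-p[0],l[:,1]-p[1])-R,[0,0],loss='soft_l1').x)
```

```text
(array([   0,  387,  149,  125,  156,  482,  691,  584,  512,  704,  633,
        716,  855,  926,  779, 1096, 1235,    0,    0,    0,    0]), array([0.13 , 0.135, 0.14 , 0.145, 0.15 , 0.155, 0.16 , 0.165, 0.17 ,
       0.175, 0.18 , 0.185, 0.19 , 0.195, 0.2  , 0.205, 0.21 , 0.215,
       0.22 , 0.225, 0.23 , 0.235]))
0.206 2176 [-30.6492 -20.8979] [28.7658 32.9318]
fit [-0.7159  2.572 ] 28.925986414034814
((-0.5310771465301514, 2.0032217502593994), 30.95782470703125)
31 [-0.7763  0.7209]
28 [-0.7161  3.1882]
0.13 387 [-20.9177 -10.378 ] [19.464 27.319]
fit [-0.4713  8.7469] 18.119069959137924
((-0.8014461994171143, 10.68163013458252), 21.16883087158203)
26 [-0.5561  0.2112]
```

```bash
python3 -m handwheel '[[0.015,0.0058,0,0,0,0],[0.03,0.0109,0,0,0,0],[0.045,0.016,0,0,0,0],[0.06,0.0212,0,0,0,0],[0.072,0.0253,0,0,0,0],[0.083,0.029,0,0,0,0],[0.091,0.0318,0,0,0,0],[0.091,0.0318,0,0,0,0]]'
```

```text
time_s: 6.83
position: [0.5452, -0.0285, 0.2019]
tcp_rot: [[-0.321, 0.947, 0.002], [0.947, 0.321, -0.0], [-0.001, 0.002, -1.0]]
force: [0.5, -0.6, -1.1]
opening: 0.711
grasp_force: 30.0
```

```bash
python3 -m handwheel '[[0.003,0.001,0,0,0,0],[0.006,0.0021,0,0,0,0],[0.009,0.0031,0,0,0,0],[0.012,0.0041,0,0,0,0],[0.014,0.0048,0,0,0,0],[0.014,0.0048,0,0,0,0],[0.014,0.0048,0,0,0,0],[0.014,0.0048,0,0,0,0]]'
```

```text
time_s: 7.5
position: [0.5572, -0.0239, 0.2019]
tcp_rot: [[-0.32, 0.947, -0.0], [0.947, 0.32, 0.0], [0.0, -0.0, -1.0]]
force: [0.3, -0.2, -1.4]
opening: 0.712
grasp_force: 30.0
```

```bash
python3 -m handwheel '[[0.001,0.0003,0,0,0,0],[0.002,0.0006,0,0,0,0],[0.003,0.001,0,0,0,0],[0.003,0.001,0,0,0,0],[0.003,0.001,0,0,0,0],[0.003,0.001,0,0,0,0],[0.003,0.001,0,0,0,0],[0.003,0.001,0,0,0,0]]'
python3 look.py w5
python3 - <<'E'
from h import *
np.set_printoptions(precision=4,suppress=True)
b=np.load("w5.npz");P=b["P"];H=cv2.cvtColor(b["im"],cv2.COLOR_BGR2HSV).astype(int)
x,y,z=P[...,0],P[...,1],P[...,2]
m=(b["d"]>0)&(H[...,0]<18)&(H[...,1]>120)&(np.hypot(x-.557,y+.023)<.045)
q=P[m&(z>.206)&(z<.214)][:,:2]; print("rim",cv2.minEnclosingCircle((q*1000).astype(np.float32)))
cv2.imwrite("pics/w5v.png",b["im"])
E
```

```text
time_s: 8.17
position: [0.5593, -0.023, 0.2017]
tcp_rot: [[-0.32, 0.947, -0.003], [0.947, 0.32, -0.0], [0.001, -0.003, -1.0]]
force: [-4.1, -2.6, 1.0]
opening: 0.714
grasp_force: 30.0
8.1667 [ 0.5593 -0.023   0.2017]
rim ((558.18701171875, -21.138690948486328), 30.89078140258789)
```

```bash
python3 -m handwheel '[[-0.0005,0,-0.001,0,0,0],[-0.0005,0,-0.002,0,0,0],[-0.0005,0,-0.003,0,0,0],[-0.0005,0,-0.0035,0,0,0],[-0.0005,0,-0.0035,0,0,0],[-0.0005,0,-0.0035,0,0,0],[-0.0005,0,-0.0035,0,0,0],[-0.0005,0,-0.0035,0,0,0]]'
python3 -m handwheel '[[0,0,0,0,0,0],[0,0,0,0,0,0],[0,0,0,0,0,0],[0,0,0,0,0,0],[0,0,0.02,0,0,0],[0,0,0.05,0,0,0],[0,0,0.08,0,0,0],[0,0,0.11,0,0,0]]' 1
```

```text
time_s: 8.88
position: [0.5592, -0.0228, 0.1987]
tcp_rot: [[-0.321, 0.947, -0.002], [0.947, 0.321, -0.0], [0.001, -0.002, -1.0]]
force: [-5.0, -1.5, 3.4]
opening: 0.711
grasp_force: 30.0
time_s: 9.55
position: [0.5607, -0.0226, 0.3096]
tcp_rot: [[-0.32, 0.947, 0.002], [0.947, 0.32, 0.001], [-0.0, 0.002, -1.0]]
force: [1.2, -0.3, -0.7]
opening: 0.996
grasp_force: 0.0
```

```bash
python3 look.py w6; python3 look.py w6
python3 - <<'E'
from h import *
np.set_printoptions(precision=4,suppress=True)
b=np.load("w6.npz");P=b["P"]
x,y,z=P[...,0],P[...,1],P[...,2]
m=(b["d"]>0)&(np.hypot(x-.557,y+.023)<.045)
q=P[m&(z>.201)&(z<.215)]; print("rim",np.median(q[:,2]),cv2.minEnclosingCircle((q[:,:2]*1000).astype(np.float32)))
print("plane",np.linalg.lstsq(np.c_[q[:,:2]-[.557,-.023],np.ones(len(q))],q[:,2],rcond=None)[0])
im,d=cams.capture("side"); cv2.imwrite("pics/c6.png",np.vstack([cv2.resize(b["im"],(400,300)),cv2.resize(im[130:230,200:333],(400,300))]))
E
```

```text
9.55 [ 0.5607 -0.0226  0.3096]
9.6 [ 0.5642 -0.0233  0.3165]
rim 0.2069751327771111 ((557.3799438476562, -21.731313705444336), 30.94102668762207)
plane [-0.0047  0.0166  0.2064]
```

View pics/c6.png

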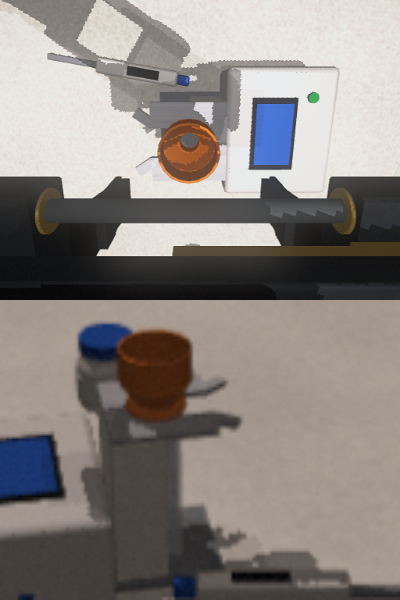

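The funnel is seated: its rim is level at z 0.207, centred within 2 mm of the seat, with the flange under the plate. Next is the rack.

```bash
python3 -m handwheel '[[-0.063,0.33,-0.03,0,0,0],[-0.063,0.33,-0.03,0,0,0],[-0.063,0.33,-0.03,0,0,0],[-0.063,0.33,-0.03,0,0,0],[-0.063,0.33,-0.03,0,0,0],[-0.063,0.33,-0.03,0,0,0],[-0.063,0.33,-0.03,0,0,0],[-0.063,0.33,-0.03,0,0,0]]' -0.08
cat > tubes.py <<'E'
from h import *
np.set_printoptions(precision=4,suppress=True)
for i in range(4): s=bot.read_state(); im,d=cams.capture("wrist")
print(s["time_s"],s["position"],np.round(s["qvel"],1)); k=cal("wrist",s);P=cloud(k,d);H=cv2.cvtColor(im,cv2.COLOR_BGR2HSV).astype(int)
x,y,z=P[...,0],P[...,1],P[...,2]; cv2.imwrite("pics/t.png",im)
for n,m in(("blue",(H[...,0]>100)&(H[...,0]<130)&(H[...,1]>120)),("red",((H[...,0]<6)|(H[...,0]>174))&(H[...,1]>150))):
    m=m&(d>0)&(z>.068)&(z<.085)&(np.hypot(x-.497,y-.317)<.1)
    N,L,S,C=cv2.connectedComponentsWithStats(m.astype(np.uint8))
    for i in range(1,N):
        if S[i,4]<40: continue
        q=P[L==i]; t=q[q[:,2]>np.percentile(q[:,2],60)-.002]; print(n,len(q),np.median(t[:,2]),cv2.minEnclosingCircle((t[:,:2]*1000).astype(np.float32)),t.mean(0))
q=P[(d>0)&(abs(z-.038)<.003)&(np.hypot(x-.497,y-.317)<.09)];print("rack",cv2.minAreaRect((q[:,:2]*1000).astype(np.float32)))
E
python3 tubes.py
```

```text
time_s: 10.37
position: [0.4966, 0.3053, 0.2772]
tcp_rot: [[-0.32, 0.947, -0.001], [0.947, 0.32, -0.0], [0.0, -0.001, -1.0]]
force: [0.1, -0.9, -0.3]
opening: 0.503
grasp_force: 0.0
10.5167 [0.496  0.306  0.2769] [-3.9 -0.9  0.6 -1.8  0.4 -0.6]
blue 240 0.07424239673285626 ((469.572021484375, 355.2727966308594), 8.623336791992188) [0.4696 0.3553 0.0743]
blue 163 0.07429376029266481 ((531.8197631835938, 340.86285400390625), 8.463970184326172) [0.5304 0.341  0.0743]
red 207 0.07432272690639202 ((455.3136901855469, 292.95574951171875), 8.50808334350586) [0.4554 0.293  0.0743]
rack ((493.5420837402344, 316.46478271484375), (104.25605010986328, 104.37822723388672), 76.96220397949219)
```

```bash
python3 -m handwheel '[[0.018,0.018,-0.02,0,0,0],[0.036,0.035,-0.05,0,0,0],[0.036,0.035,-0.09,0,0,0],[0.036,0.035,-0.125,0,0,0],[0.036,0.035,-0.15,0,0,0],[0.036,0.035,-0.155,0,0,0],[0.036,0.035,-0.155,0,0,0],[0.036,0.035,-0.155,0,0,0]]'
```

```text
time_s: 11.23
position: [0.535, 0.3374, 0.1246]
tcp_rot: [[-0.319, 0.948, 0.001], [0.948, 0.319, 0.0], [0.0, 0.001, -1.0]]
force: [0.5, -0.1, 0.3]
opening: 0.456
grasp_force: 0.0
```

```bash
python3 -m handwheel '[[-0.003,0.003,0,0,0,0],[-0.003,0.003,-0.015,0,0,0],[-0.003,0.003,-0.03,0,0,0],[-0.003,0.003,-0.042,0,0,0],[-0.003,0.003,-0.052,0,0,0],[-0.003,0.003,-0.057,0,0,0],[-0.003,0.003,-0.057,0,0,0],[-0.003,0.003,-0.057,0,0,0]]'
```

```text
time_s: 11.9
position: [0.531, 0.3414, 0.067]
tcp_rot: [[-0.32, 0.947, 0.0], [0.947, 0.32, 0.0], [0.0, 0.0, -1.0]]
force: [0.1, 0.9, -0.9]
opening: 0.463
grasp_force: 0.0
```

```bash
python3 -m handwheel '[[0,0,0,0,0,0],[0,0,0,0,0,0],[0,0,0,0,0,0],[0,0,0,0,0,0],[0,0,0,0,0,0],[0,0,0,0,0,0],[0,0,0,0,0,0],[0,0,0,0,0,0]]' -1
```

```text
time_s: 12.57
position: [0.531, 0.3414, 0.0671]
tcp_rot: [[-0.32, 0.947, 0.001], [0.947, 0.32, 0.0], [0.0, 0.001, -1.0]]
force: [0.3, 0.5, 2.7]
opening: 0.182
grasp_force: 30.0
```

```bash
python3 -m handwheel '[[0,0,0.02,0,0,0],[0,0,0.05,0,0,0],[0,0,0.09,0,0,0],[0,0,0.13,0,0,0],[0,0,0.17,0,0,0],[0,0,0.21,0,0,0],[0.002,-0.03,0.22,0,0,0],[0.005,-0.07,0.22,0,0,0]]'
python3 -m handwheel '[[0.003,-0.04,0,0,0,0],[0.006,-0.08,0,0,0,0],[0.009,-0.12,0,0,0,0],[0.012,-0.16,0,0,0,0],[0.015,-0.20,0,0,0,0],[0.018,-0.24,0,0,0,0],[0.02,-0.27,0,0,0,0],[0.021,-0.29,0,0,0,0]]'
```

```text
time_s: 13.23
position: [0.5376, 0.2738, 0.2918]
tcp_rot: [[-0.325, 0.946, 0.01], [0.946, 0.325, 0.004], [0.001, 0.011, -1.0]]
force: [1.3, -0.7, -0.6]
opening: 0.185
grasp_force: 30.0
time_s: 13.9
position: [0.5565, -0.022, 0.2866]
tcp_rot: [[-0.318, 0.948, -0.0], [0.948, 0.318, -0.001], [-0.001, -0.001, -1.0]]
force: [0.3, 1.0, 0.0]
opening: 0.188
grasp_force: 30.0
```

```bash
python3 -m handwheel '[[0,-0.003,0,0,0,0],[0,-0.004,0,0,0,0],[0,-0.004,0,0,0,0],[0,-0.004,0,0,0,0],[0,-0.004,0,0,0,0],[0,-0.004,0,0,0,0],[0,-0.004,0,0,0,0],[0,-0.004,0,0,0,0]]'; python3 look.py w7
python3 - <<'E'
from h import *
im,d=cams.capture("side");b=np.load("w7.npz"); cv2.imwrite("pics/c7.png",np.vstack([cv2.resize(b["im"],(400,300)),cv2.resize(im[100:220,180:340],(400,300))]))
E
```

```text
time_s: 14.57
position: [0.5567, -0.0221, 0.2868]
tcp_rot: [[-0.321, 0.947, 0.0], [0.947, 0.321, 0.0], [0.0, 0.0, -1.0]]
force: [0.6, 0.0, -1.6]
opening: 0.188
grasp_force: 30.0
14.5667 [ 0.5567 -0.0221  0.2868]
```

View pics/c7.png

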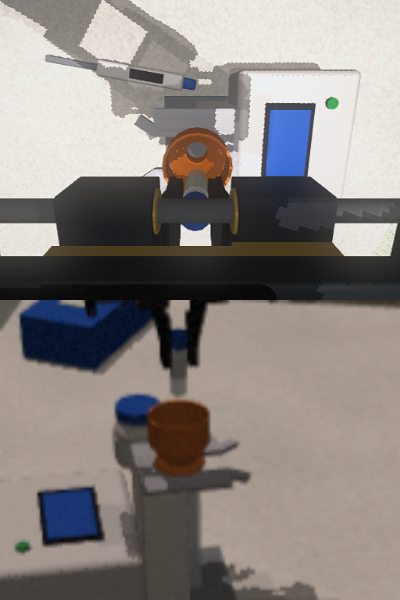

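The tube hangs upright over the funnel (side crop 178,370 above 180,430). I'll lower it and release.

```bash
python3 -m handwheel '[[0.0005,0.001,-0.01,0,0,0],[0.0005,0.001,-0.02,0,0,0],[0.0005,0.001,-0.03,0,0,0],[0.0005,0.001,-0.038,0,0,0],[0.0005,0.001,-0.044,0,0,0],[0.0005,0.001,-0.047,0,0,0],[0.0005,0.001,-0.047,0,0,0],[0.0005,0.001,-0.047,0,0,0]]'
python3 -m handwheel '[[0,0,0,0,0,0],[0,0,0,0,0,0],[0,0,0,0,0,0],[0,0,0,0,0,0],[0,0,0,0,0,0],[0,0,0.02,0,0,0],[0,0,0.045,0,0,0],[0,0,0.07,0,0,0]]' -0.08
python3 look.py w8
python3 - <<'E'
from h import *
np.set_printoptions(precision=4,suppress=True)
b=np.load("w8.npz");P=b["P"];x,y,z=P[...,0],P[...,1],P[...,2]
m=(b["d"]>0)&(np.hypot(x-.557,y+.022)<.045)
q=P[m&(z>.201)&(z<.215)]; print("rim",np.median(q[:,2]),cv2.minEnclosingCircle((q[:,:2]*1000).astype(np.float32)))
q=P[m&(np.hypot(x-.557,y+.022)<.012)];print("inside z",np.percentile(q[:,2],[1,10,50,90]))
im,d=cams.capture("side"); cv2.imwrite("pics/c8.png",np.vstack([cv2.resize(b["im"],(400,300)),cv2.resize(im[130:250,180:340],(400,300))]))
E
```

```text
time_s: 15.33
position: [0.5573, -0.0218, 0.2396]
tcp_rot: [[-0.32, 0.947, -0.0], [0.947, 0.32, 0.0], [0.0, -0.0, -1.0]]
force: [-0.2, -0.3, 0.0]
opening: 0.188
grasp_force: 30.0
time_s: 16.0
position: [0.5567, -0.0217, 0.3101]
tcp_rot: [[-0.32, 0.947, -0.002], [0.947, 0.32, 0.0], [0.001, -0.002, -1.0]]
force: [1.0, 0.3, -0.0]
opening: 0.454
grasp_force: 0.0
16.0 [ 0.5567 -0.0217  0.3101]
rim 0.2070284514890786 ((557.3892822265625, -21.96190643310547), 31.146045684814453)
inside z [0.0713 0.0725 0.1434 0.1543]
```

View pics/c8.png

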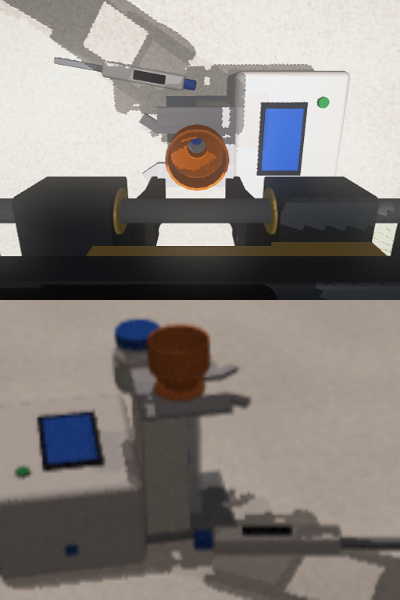

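The first tube stands on the well floor, with its blue cap top at z 0.072 through the bore. Now the second.

```bash
python3 -m handwheel '[[-0.009,0.04,0,0,0,0],[-0.018,0.08,0,0,0,0],[-0.027,0.12,0,0,0,0],[-0.036,0.16,0,0,0,0],[-0.046,0.2,0,0,0,0],[-0.055,0.24,0,0,0,0],[-0.064,0.28,-0.005,0,0,0],[-0.073,0.315,-0.01,0,0,0]]'
python3 -m handwheel '[[-0.009,0.038,-0.02,0,0,0],[-0.015,0.062,-0.05,0,0,0],[-0.015,0.062,-0.09,0,0,0],[-0.015,0.062,-0.13,0,0,0],[-0.015,0.062,-0.16,0,0,0],[-0.015,0.062,-0.178,0,0,0],[-0.015,0.062,-0.178,0,0,0],[-0.015,0.062,-0.178,0,0,0]]'
```

```text
time_s: 16.77
position: [0.4832, 0.2955, 0.2993]
tcp_rot: [[-0.321, 0.947, -0.0], [0.947, 0.321, 0.0], [0.0, 0.0, -1.0]]
force: [0.1, -0.2, 0.0]
opening: 0.458
grasp_force: 0.0
time_s: 17.43
position: [0.4683, 0.3548, 0.1204]
tcp_rot: [[-0.32, 0.947, -0.003], [0.947, 0.32, -0.001], [-0.0, -0.003, -1.0]]
force: [-0.4, 0.1, -0.0]
opening: 0.458
grasp_force: 0.0
```

```bash
python3 -m handwheel '[[0.001,0,0,0,0,0],[0.001,0,-0.015,0,0,0],[0.001,0,-0.03,0,0,0],[0.001,0,-0.042,0,0,0],[0.001,0,-0.05,0,0,0],[0.001,0,-0.053,0,0,0],[0.001,0,-0.053,0,0,0],[0.001,0,-0.053,0,0,0]]'
python3 -m handwheel '[[0,0,0,0,0,0],[0,0,0,0,0,0],[0,0,0,0,0,0],[0,0,0,0,0,0],[0,0,0,0,0,0],[0,0,0,0,0,0],[0,0,0,0,0,0],[0,0,0,0,0,0]]' -1
```

```text
time_s: 18.1
position: [0.4706, 0.3554, 0.0693]
tcp_rot: [[-0.32, 0.947, 0.001], [0.947, 0.32, 0.0], [0.0, 0.001, -1.0]]
force: [0.1, -0.6, 1.2]
opening: 0.46
grasp_force: 0.0
time_s: 18.77
position: [0.4704, 0.3553, 0.069]
tcp_rot: [[-0.32, 0.947, 0.0], [0.947, 0.32, 0.0], [0.0, 0.0, -1.0]]
force: [-0.5, -0.2, 1.5]
opening: 0.188
grasp_force: 30.0
```

```bash
python3 -m handwheel '[[0,0,0.02,0,0,0],[0,0,0.05,0,0,0],[0,0,0.09,0,0,0],[0,0,0.13,0,0,0],[0,0,0.17,0,0,0],[0,0,0.21,0,0,0],[0.007,-0.03,0.22,0,0,0],[0.015,-0.065,0.22,0,0,0]]'
python3 -m handwheel '[[0.009,-0.039,0,0,0,0],[0.018,-0.078,0,0,0,0],[0.027,-0.117,0,0,0,0],[0.036,-0.156,0,0,0,0],[0.045,-0.195,0,0,0,0],[0.054,-0.234,0,0,0,0],[0.063,-0.273,0,0,0,0],[0.072,-0.312,0,0,0,0]]'
python3 -m handwheel '[[0,0,0,0,0,0],[0,0,0,0,0,0],[0,0,0,0,0,0],[0,0,0,0,0,0],[0,0,0,0,0,0],[0,0,0,0,0,0],[0,0,0,0,0,0],[0,0,0,0,0,0]]'
```

```text
time_s: 19.43
position: [0.4871, 0.2922, 0.2935]
tcp_rot: [[-0.324, 0.946, 0.01], [0.946, 0.324, 0.004], [0.001, 0.011, -1.0]]
force: [0.3, -0.1, -0.1]
opening: 0.188
grasp_force: 30.0
time_s: 20.1
position: [0.557, -0.0236, 0.2885]
tcp_rot: [[-0.32, 0.947, -0.001], [0.947, 0.32, 0.0], [0.0, -0.0, -1.0]]
force: [1.1, 1.0, -0.0]
opening: 0.188
grasp_force: 30.0
time_s: 20.77
position: [0.5571, -0.0209, 0.2889]
tcp_rot: [[-0.322, 0.947, 0.0], [0.947, 0.322, -0.0], [-0.0, 0.0, -1.0]]
force: [1.1, -0.6, -0.3]
opening: 0.192
grasp_force: 30.0
```

```bash
python3 -m handwheel '[[0,-0.0005,-0.01,0,0,0],[0,-0.0005,-0.02,0,0,0],[0,-0.0005,-0.03,0,0,0],[0,-0.0005,-0.038,0,0,0],[0,-0.0005,-0.044,0,0,0],[0,-0.0005,-0.047,0,0,0],[0,-0.0005,-0.047,0,0,0],[0,-0.0005,-0.047,0,0,0]]'
python3 -m handwheel '[[0,0,0,0,0,0],[0,0,0,0,0,0],[0,0,0,0,0,0],[0,0,0,0,0,0],[0,0,0,0,0,0],[0,0,0.02,0,0,0],[0,0,0.045,0,0,0],[0,0,0.07,0,0,0]]' -0.08
python3 look.py w9
python3 - <<'E'
from h import *
np.set_printoptions(precision=4,suppress=True)
b=np.load("w9.npz");P=b["P"];x,y,z=P[...,0],P[...,1],P[...,2]
m=(b["d"]>0)&(np.hypot(x-.557,y+.022)<.045)
q=P[m&(z>.201)&(z<.215)]; print("rim",np.median(q[:,2]),cv2.minEnclosingCircle((q[:,:2]*1000).astype(np.float32)))
H=cv2.cvtColor(b["im"],cv2.COLOR_BGR2HSV).astype(int)
q=P[m&(np.hypot(x-.557,y+.022)<.014)&(H[...,0]>100)&(H[...,0]<130)&(H[...,1]>100)];print("cap",len(q),np.median(q,0),np.percentile(q[:,2],[5,95]))
im,d=cams.capture("side"); cv2.imwrite("pics/c9.png",np.vstack([cv2.resize(b["im"],(400,300)),cv2.resize(im[130:350,130:390],(400,300))]))
E
```

```text
time_s: 21.43
position: [0.5573, -0.0223, 0.2416]
tcp_rot: [[-0.32, 0.947, -0.0], [0.947, 0.32, 0.0], [0.0, -0.0, -1.0]]
force: [0.4, 0.5, -0.9]
opening: 0.186
grasp_force: 30.0
time_s: 22.1
position: [0.5567, -0.0221, 0.312]
tcp_rot: [[-0.32, 0.947, -0.002], [0.947, 0.32, 0.001], [0.001, -0.002, -1.0]]
force: [-0.1, 0.4, 0.5]
opening: 0.459
grasp_force: 0.0
22.1 [ 0.5567 -0.0221  0.312 ]
rim 0.2069618559734134 ((557.4404296875, -21.84867286682129), 31.053075790405273)
cap 226 [ 0.5558 -0.0218  0.1384] [0.1373 0.1396]
```

View pics/c9.png

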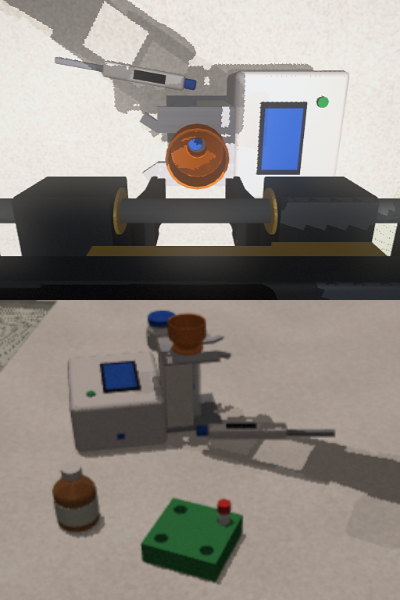

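The top of the second cap is at z 0.138, which is exactly right for two stacked tubes. The funnel is still seated and the red tube is in its hole, so I'm handing in.

```bash
python3 -c "
from rig import bot
print(bot.hand_in())"
```

```text
the job is handed in; nothing more can be done
None
```

I handed the job in at about 22 s of the 72 s allowed; the judge's result was not shown. The last pictures show the funnel home and upright in the slot, both blue-capped tubes stacked in the well, the red-capped tube in its hole, and the bottle, jar and pipette apparently undisturbed.

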